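True a brass bangle on the stretcher: three clicks of the lever, and hold

ROBOT

A 6-joint arm with a two-finger parallel gripper is mounted at the origin on a cart in front of the work surface, level with it; the furniture and walls round the work are solid. World frame = base frame: x ahead of the robot, y to its left, z up, the work surface at z = 0. Lengths are in mm, angles in rad, forces in N, time in s.
With the tool pointing down it reaches from about 350 to 925 mm from the base axis. Payload 6.4 kg.
Tool frame: the origin (TCP) lies where the fingers leave the gripper's body, on its centre line; the fingertips stand 73 mm ahead of it and the grasp point (between the pads) lies 54 mm ahead of it; z points along the fingers, y is the direction in which the jaws open and shut (so a half turn about z gives the same grasp; the last joint's range is limited). The gripper opens to 85 mm and grips with 20 to 120 N. Pads are 22 mm wide; open, the fingers measure 114 mm over their backs; the gripper's body (76 mm by 85 mm) begins 54 mm behind the grasp point. The pads swing forward as they close: fully open they stand 13 mm farther back than shut.
Start: joints at [1.134, 0.245, 1.558, -0, 1.339, -0.174], TCP at [168.857, 627.696, 303.89] pointing down, gripper open.
Joint ranges: [-3.13, 3.13], [-1.02, 2.26], [0.13, 2.54], [-0.95, 4.09], [0.21, 2.88], [-2.74, 2.74]. Speed limits (rad/s): [2.57, 2.57, 3.14, 3.14, 3.14, 3.14].

INTERFACE

Orientations are given as a rotation vector (axis times angle).
In Python, from plant import status, eyes, close_job gives the robot as it stands.
- The arm moves only by the tool play_rows, never from a script. Its argument "steps" is a list that holds one entry, the list of rows, each a list of 6 numbers: the shift along the tool's x, y, z in m, then the turn, a rotation vector about the tool's x, y, z in rad. In form: [[[tx, ty, tz, rx, ry, rz], ...]]. A call has exactly 5 rows; each row is the pose to reach, as a shift and turn from the pose commanded when the call began, along the tool's axes at that moment; what a row does not reach only later rows make up. A row lasts 1/12 s, in which the tool goes at most 41.7 mm and 7.16 degrees, less where a joint would pass 70% of its speed; a pose out of reach is approached as far as the arm can. A call with a gripper value outside its range is refused whole. "jaw" is the finger opening in m, from 0 to 0.0854, set as the call begins (left out, the last holds). The fingers move at their own pace and stop on an object; the grip force is fixed at half the most. Time passes only in rows, so rows that repeat a pose let the fingers close, or fill a call up. It gives the time, the measured TCP pose, the force and the opening at its end, in the units of the state.
- status.sense(): the state, without advancing time (a new reading comes with each control period).
- eyes.camera(name): name is "scene" or "top" or "wrist"; returns the picture (384x512x3 uint8, blue, green, red); there is no depth.
- eyes.calibration(name): a dict with "fx", "fy", "cx", "cy" (pixels), "T" (4x4, takes a point from camera to world coordinates). Camera axes: x right, y down, z forward; pixel columns grow to the right and rows downward; lengths in mm; the calibration is good to about 2 mm. The wrist camera is an equidistant fisheye: a pixel r from the principal point sees the ray r / f radians off the axis. A picture is of the moment at which its call begins: read the wrist's pose just before it. calibration takes no time and is no camera call; for the wrist camera it gives the pose at the moment of the call.
- close_job(): hands the job in, once; it reports no verdict.
The state is a dict: "t": time; "q": joint angles; "joint_vel": joint speeds; "tau": joint torques, N m; "tcp_pos": TCP position; "orientation": TCP orientation; "contact_force": force on the tool from outside, world axes, zero at the start; "wrist_torque": the same for the moment, N m; "finger_gap": opening from 0.0 (shut) to 1.0 (fully open).
Only numpy, scipy, OpenCV 4.12 (cv2) and the standard library are available. Lean on these libraries where they do the work, as an engineer would, in place of code of your own. Each camera call takes 0.05 s, during which the arm holds its last target. There are 200 camera calls.

TASK

True up the thick brass bangle on the green bangle stretcher: put it over the steel jaws so that it lies flat on the round shoulder and let go of it, then take the lever's black grip and pull it down exactly three clicks, feeling for each one; never go over to a fourth, which would overstretch the bangle. The lever springs back up if it is let go, so finish while still holding it down at the third click, with the jaws tight in the bangle, and leave the other things on the bench alone.

Things in the scene. Friction and masses are not known exactly. Their poses are not given: they have to be found in the camera images.
- bangle: loose thick brass bangle, a plain round band: 66 mm outer diameter, 56 mm inner diameter, 24 mm high, 0.17 kg (varies), lying flat on the bench at the start; origin at the centre of its underside, z up through the ring
- stretcher: green cast bangle stretcher bolted to the bench, 176 mm high: round foot 94 mm and column 44 mm in diameter, steel shoulder disc 74 mm in diameter on top; carries jaws and lever. Origin at the centre of the foot's underside, z up; the lever sticks out to -x, y runs along its pivot pin. The lever's bracket, 39 mm wide, reaches 94 mm out to -x, up to 131 mm high
- shoulder (a point): centre of the shoulder disc's upper face, 138 mm above the bench, where the bangle's underside rests; axes as the stretcher. The four steel jaws stand on it as a round head 30 mm high (a nut in the middle reaches 38 mm), 50 mm in diameter while the lever is up, tapering to 42 mm over the top 5 mm
- jaw_front: one of four quarter-round steel jaws on the shoulder, on the lever's side; all four move outward together by 6.4 mm per rad of lever, touch the bangle's inside a little after the second click, centre it, and press with about 6 N each at the third
- jaw_right: a jaw a quarter turn on from jaw_front, likewise
- jaw_back: the jaw across from jaw_front, likewise
- jaw_left: the jaw across from jaw_right, likewise
- lever_pivot (a point): the lever's hinge axis, 54 mm out to -x of the stretcher's axis and 116 mm above the bench; the axis runs along the stretcher's y
- lever_grip (a point): middle of the lever's black grip, 145 mm from the pivot: a round bar of 18 mm diameter from 110 to 185 mm from the pivot, along the point's x axis (-x to the free end), pinched well from above across the stretcher's y; a 10 mm steel shank leads to it. At rest the lever points 0.75 rad (43 degrees) up from level, away from the column
- lever (a joint): lever angle in rad: 0 at rest (0.75 rad above level), grows as the grip is pulled down. A spring ball drops into a seat at 0.22, 0.44, 0.66 (third click), 0.88; the pull at the grip is about 9 N just past a seat, falls to about 5 N and jumps up again at the next; the last tooth before the fourth seat peaks at 0.77. Clicks do not lock: let go, the spring takes the lever back to 0
- copper_bangle: bystander: finished thin copper bangle, 63 mm diameter, 10 mm high, lying on the flat dark pad; origin at the centre of its underside
- pliers: bystander: chain-nose pliers with yellow grips, 138 mm long, lying on the bench in front of the stretcher; origin at the middle of the underside
- black_cap: bystander: round black rubber cap, 28 mm diameter, 16 mm high; origin at the centre of its underside

How it is judged:
By the outcome, as a careful person would: the job done as asked, in the order asked, and still so for the second after the job is handed in, while the arm keeps its last pose, push and grip.
It also fails if it takes over 64 s, if anything falls off the work surface, if the arm or the gripper's body presses on something with over 40 N, if the wrist force passes 120 N, or if a joint passes its speed limit or range.

## Working session

There is one attempt and no reset: what is moved stays moved. The work goes in short steps, Python scripts to look and compute and a tool call to move; the robot and the scene stay as the last step left them, time stands still between calls to the robot, and variables do not carry over. Pictures are saved under pics/ and viewed, about 8 in all and at most 12, crops included, and the job is handed in when it is done.

Besides the shell and the picture viewer there is one more tool, called by a JSON object that holds its "op" and its "data". play_rows: Moves the arm, as the interface text tells. Its arguments: {"type":"object","properties":{"steps":{"type":"array","items":{"type":"array","items":{"type":"array","items":{"type":"number"}}}},"jaw":{"type":"number"}},"required":["steps"]}

```bash
mkdir -p pics; ls; python3 - <<'E'
from plant import status, eyes
import cv2,numpy as np
np.set_printoptions(precision=4,suppress=True)
s=status.sense();print(s)
for n in("scene","top"):
    cv2.imwrite(f"pics/{n}0.png",eyes.camera(n));print(n,eyes.calibration(n))
E
```

```text
pics
{'t': 0.0, 'q': array([ 1.1339,  0.2458,  1.559 , -0.    ,  1.3387, -0.1741]), 'joint_vel': array([ 0.0006, -0.0016,  0.0028, -0.0011,  0.004 ,  0.0001]), 'tau': array([ -0.0025, -42.9501, -32.6128,  -0.0003,   0.0054,   0.    ]), 'tcp_pos': array([168.6746, 627.2807, 302.7438]), 'orientation': array([-0.4115, -3.1139,  0.003 ]), 'contact_force': array([1.1555, 0.0945, 0.2709]), 'wrist_torque': array([0.0224, 0.0546, 0.0367]), 'finger_gap': 1.002161247881083}
scene {'fx': 411.45411442005815, 'fy': 411.45411442005815, 'cx': 252.89655707735196, 'cy': 188.35326581140475, 'T': array([[   0.539 ,   -0.4015,    0.7404, -258.4856],
       [  -0.8423,   -0.2653,    0.4693, -524.8568],
       [   0.008 ,   -0.8766,   -0.4812,  662.5783],
       [   0.    ,    0.    ,    0.    ,    1.    ]])}
top {'fx': 428.9004370583202, 'fy': 428.9004370583202, 'cx': 259.7821442890641, 'cy': 193.73976813285816, 'T': array([[   0.013 ,   -0.9821,    0.188 ,  347.5153],
       [  -0.9997,   -0.0164,   -0.0165,  -16.7702],
       [   0.0192,   -0.1877,   -0.982 , 1211.1281],
       [   0.    ,    0.    ,    0.    ,    1.    ]])}
```

View pics/scene0.png

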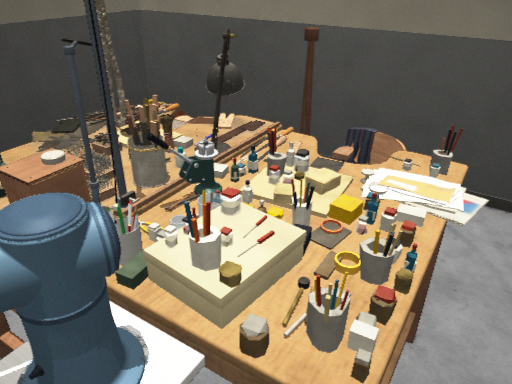

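View pics/top0.png

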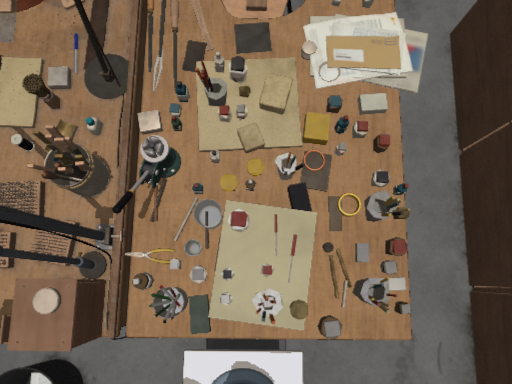

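The scene view shows the stretcher at about (205,165). In the top view its head is at (155,150), the lever grip at (122,202), the brass bangle at (349,205) and the copper one at (314,160).

```bash
cat > h.py <<'E'
import numpy as np,cv2
from scipy.spatial.transform import Rotation as R
np.set_printoptions(precision=4,suppress=True)
def ray(c,u,v,fish=False):
    x,y=(u-c['cx'])/c['fx'],(v-c['cy'])/c['fy']
    if fish:
        r=np.hypot(x,y);d=np.array([x/r*np.sin(r),y/r*np.sin(r),np.cos(r)]) if r>1e-9 else np.array([0,0,1.])
    else: d=np.array([x,y,1.])
    return c['T'][:3,3],c['T'][:3,:3]@d
def onz(c,u,v,z,fish=False):
    o,d=ray(c,u,v,fish);return o+d*(z-o[2])/d[2]
def proj(c,p,fish=False):
    q=c['T'][:3,:3].T@(np.asarray(p,float)-c['T'][:3,3])
    if fish:
        r=np.hypot(q[0],q[1]);t=np.arctan2(r,q[2]);return c['cx']+c['fx']*t*q[0]/r,c['cy']+c['fy']*t*q[1]/r
    return c['cx']+c['fx']*q[0]/q[2],c['cy']+c['fy']*q[1]/q[2]
E
python3 - <<'E'
from h import *
from plant import eyes
t=cv2.imread('pics/top0.png');s=cv2.imread('pics/scene0.png');ct=eyes.calibration('top');cs=eyes.calibration('scene')
hsv=cv2.cvtColor(t,cv2.COLOR_BGR2HSV)
m=cv2.inRange(hsv,(20,150,120),(35,255,255))
for c in cv2.findContours(m,cv2.RETR_EXTERNAL,cv2.CHAIN_APPROX_NONE)[0]:
    if cv2.contourArea(c)>60:
        e=cv2.minEnclosingCircle(c);print(e,onz(ct,*e[0],18))
print('head',onz(ct,155,150,165),'grip',onz(ct,122,202,210))
a=cv2.resize(t[110:260,100:250],(600,600),interpolation=cv2.INTER_CUBIC)
cv2.imwrite('pics/c1.png',a)
b=cv2.resize(s[110:230,130:290],(800,600),interpolation=cv2.INTER_CUBIC)
cv2.imwrite('pics/c2.png',b)
E
```

```text
((228.4583282470703, 182.0), 8.876668930053711) [608.3709  52.7572  18.    ]
((254.8333282470703, 166.5), 8.579793930053711) [655.1372 -21.5362  18.    ]
((317.0212707519531, 125.83687591552734), 16.518054962158203) [ 781.1446 -201.7852   18.    ]
head [655.5727 231.3101 165.    ] grip [513.922  290.4713 210.    ]
```

View pics/c1.png

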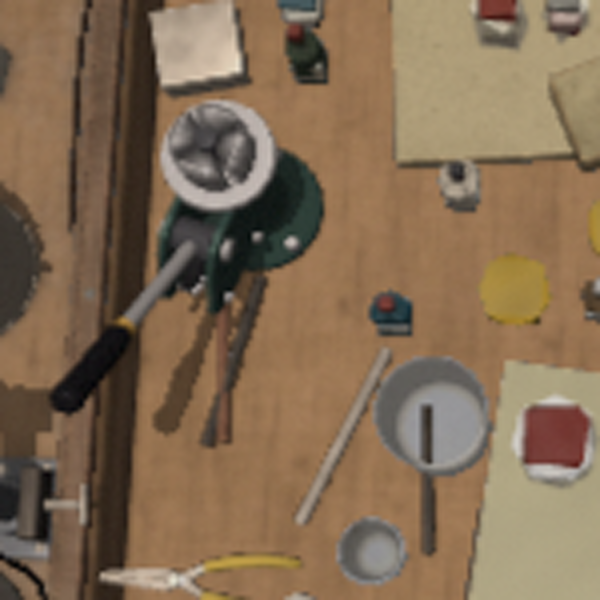

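View pics/c2.png

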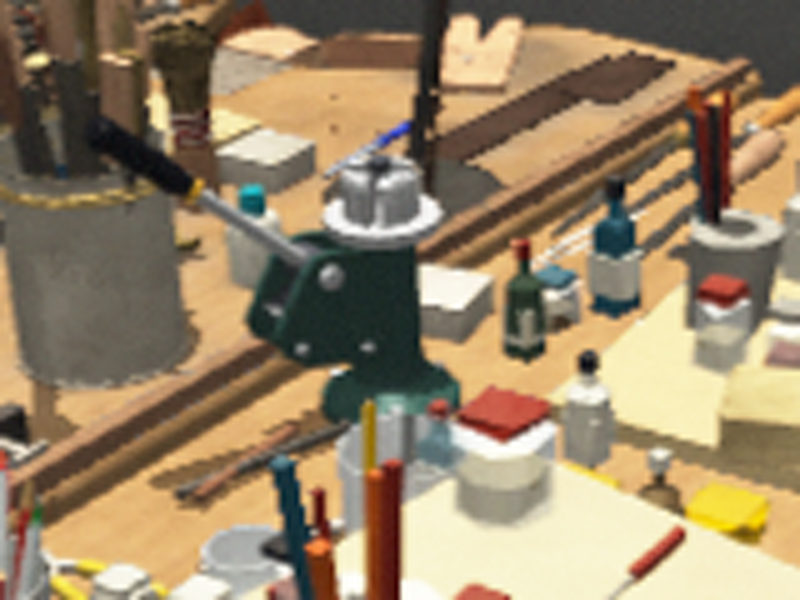

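The crops show the shoulder disc centred at crop (218,155), and the lever grip from crop (125,330) to (65,398). Tall posts stand to the left of the lever, so I'll check those against the two views.

```bash
python3 - <<'E'
from h import *
from plant import eyes
t=cv2.imread('pics/top0.png');s=cv2.imread('pics/scene0.png');ct=eyes.calibration('top');cs=eyes.calibration('scene')
sub=t[180:230,325:368];hsv=cv2.cvtColor(sub,cv2.COLOR_BGR2HSV)
m=cv2.inRange(hsv,(20,130,90),(35,255,255));
c=max(cv2.findContours(m,cv2.RETR_EXTERNAL,cv2.CHAIN_APPROX_NONE)[0],key=cv2.contourArea)
e=cv2.minEnclosingCircle(c);ctr=(e[0][0]+325,e[0][1]+180);print('bangle',ctr,e[1],onz(ct,*ctr,16), proj(cs,onz(ct,*ctr,16)))
sh=onz(ct,154.5,148.75,138);print('shoulder',sh,'scene',proj(cs,sh))
print('shoulder from scene',onz(cs,130+382/5,110+220/5,138))
g0=onz(ct,131.2,192.5,191);g1=onz(ct,116.2,209.5,242)
for g in(g0,g1):d=g-sh;print(g,np.hypot(*d[:2]),np.degrees(np.arctan2(d[1],d[0])))
for b in((92,265),(110,237),(107,75),(68,165)):
    p=onz(ct,*b,0);print('post',b,p[:2],[(z,np.round(proj(ct,[p[0],p[1],z])),np.round(proj(cs,[p[0],p[1],z]))) for z in(0,150,300,500)])
S=cv2.resize(s[0:260,0:260],(600,600),interpolation=cv2.INTER_CUBIC);T=cv2.resize(t[130:330,0:66*2],(396,600),interpolation=cv2.INTER_CUBIC)
cv2.imwrite('pics/c3.png',cv2.resize(np.hstack([S,T]),(800,482)))
E
```

```text
bangle (349.1129035949707, 204.1129035949707) 11.560306549072266 [ 550.541  -290.5313   16.    ] (np.float64(347.09333045763725), np.float64(260.85154885315023))
shoulder [666.8542 239.1973 138.    ] scene (np.float64(205.61211341374894), np.float64(152.02302336100928))
shoulder from scene [656.2073 227.6522 138.    ]
[540.6307 275.9687 191.    ] 131.47056878691953 163.75811562791827
[491.1378 292.4758 242.    ] 183.61603452257415 163.13230503689863
post (92, 265) [370.8834 424.5014] [(0, array([ 92., 265.]), array([ 97., 214.])), (150, array([ 69., 263.]), array([ 88., 169.])), (300, array([ 39., 261.]), array([ 77., 118.])), (500, array([-21., 257.]), array([61., 38.]))]
post (110, 237) [448.9007 381.0807] [(0, array([110., 237.]), array([127., 207.])), (150, array([ 90., 232.]), array([120., 163.])), (300, array([ 64., 224.]), array([112., 113.])), (500, array([ 12., 210.]), array([99., 35.]))]
post (107, 75) [935.9443 428.1737] [(0, array([107.,  75.]), array([212., 151.])), (150, array([88., 49.]), array([210., 115.])), (300, array([64., 16.]), array([209.,  75.])), (500, array([ 19., -48.]), array([206.,  16.]))]
post (68, 165) [654.5431 517.7666] [(0, array([ 68., 165.]), array([144., 171.])), (150, array([ 43., 150.]), array([139., 132.])), (300, array([ 11., 130.]), array([133.,  88.])), (500, array([-52.,  92.]), array([125.,  23.]))]
```

View pics/c3.png

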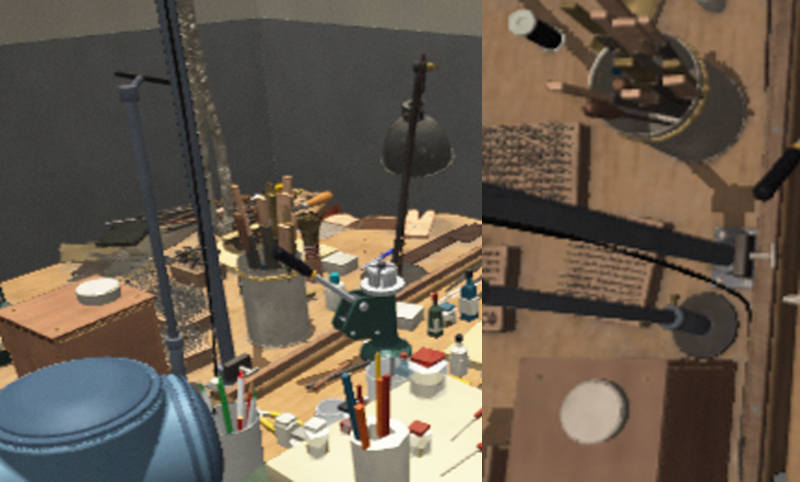

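```bash
cat >> h.py <<'E'
def plan(wps,start=None):
    """wps: (xyz, yaw about tool z relative to start of list); prints one call row per waypoint"""
    from plant import status
    s=status.sense();p=s['tcp_pos'];M=R.from_rotvec(s['orientation']).as_matrix()
    if start is not None:p,M=start
    M0=M;pv=0
    for w,y in wps:
        sh=M.T@(np.array(w,float)-p)/1000;print(np.round(sh,3),'rz',round(y-pv,3))
        p=np.array(w,float);M=M0@R.from_rotvec([0,0,y]).as_matrix();pv=y
    return p,M
E
python3 - <<'E'
from h import *
plan([((120,460,380),0),((230,360,400),.3),((350,230,400),.6),((410,60,400),.95),((430,-110,380),1.3),((530,-250,330),1.309)])
E
```

```text
[ 0.004 -0.174 -0.077] rz 0
[-0.132 -0.068 -0.02 ] rz 0.3
[-0.171 -0.046  0.   ] rz 0.3
[-0.168 -0.065  0.   ] rz 0.35
[-0.166 -0.041  0.02 ] rz 0.35
[-0.141  0.099  0.05 ] rz 0.009
```

{"op": "play_rows", "data": {"steps": [[[0.001,-0.036,-0.016,0,0,0],[0.002,-0.072,-0.032,0,0,0],[0.003,-0.108,-0.048,0,0,0],[0.004,-0.144,-0.064,0,0,0],[0.004,-0.174,-0.077,0,0,0]]]}}

```text
t: 0.52
tcp_pos: [119.0, 458.8, 381.2]
orientation: [-0.411, -3.114, 0.001]
contact_force: [-0.3, 0.2, -0.0]
finger_gap: 1.004
```

{"op": "play_rows", "data": {"steps": [[[-0.026,-0.014,-0.004,0,0,0.06],[-0.052,-0.028,-0.008,0,0,0.12],[-0.078,-0.042,-0.012,0,0,0.18],[-0.104,-0.055,-0.016,0,0,0.24],[-0.132,-0.068,-0.02,0,0,0.3]]]}}

```text
t: 0.93
tcp_pos: [229.9, 359.6, 400.8]
orientation: [-0.876, -3.017, -0.0]
contact_force: [0.6, 0.5, -0.9]
finger_gap: 1.0
```

{"op": "play_rows", "data": {"steps": [[[-0.034,-0.009,0,0,0,0.06],[-0.068,-0.018,0,0,0,0.12],[-0.103,-0.027,0,0,0,0.18],[-0.137,-0.036,0,0,0,0.24],[-0.171,-0.046,0,0,0,0.3]]]}}

```text
t: 1.35
tcp_pos: [350.4, 229.1, 400.6]
orientation: [-1.318, -2.852, -0.0]
contact_force: [1.4, 0.8, 1.1]
finger_gap: 0.996
```

{"op": "play_rows", "data": {"steps": [[[-0.034,-0.013,0,0,0,0.07],[-0.068,-0.026,0,0,0,0.14],[-0.102,-0.039,0,0,0,0.21],[-0.136,-0.052,0,0,0,0.28],[-0.168,-0.065,0,0,0,0.35]]]}}

```text
t: 1.77
tcp_pos: [409.6, 58.8, 400.6]
orientation: [-1.795, -2.578, 0.0]
contact_force: [0.7, 0.5, 0.4]
finger_gap: 0.998
```

{"op": "play_rows", "data": {"steps": [[[-0.033,-0.008,0.004,0,0,0.07],[-0.066,-0.016,0.008,0,0,0.14],[-0.1,-0.025,0.012,0,0,0.21],[-0.133,-0.033,0.016,0,0,0.28],[-0.166,-0.041,0.02,0,0,0.35]]]}}

```text
t: 2.18
tcp_pos: [428.9, -110.8, 380.4]
orientation: [-2.217, -2.226, -0.0]
contact_force: [-0.5, 0.6, 0.2]
finger_gap: 1.001
```

{"op": "play_rows", "data": {"steps": [[[-0.028,0.02,0.01,0,0,0],[-0.056,0.04,0.02,0,0,0],[-0.084,0.06,0.03,0,0,0],[-0.112,0.08,0.04,0,0,0.005],[-0.141,0.099,0.05,0,0,0.009]]]}}

```text
t: 2.6
tcp_pos: [530.1, -250.7, 329.6]
orientation: [-2.222, -2.219, 0.0]
contact_force: [-0.1, 0.4, 0.3]
finger_gap: 1.0
```

```bash
python3 - <<'E'
from h import *
from plant import eyes,status
c=eyes.calibration('wrist');im=eyes.camera('wrist');cv2.imwrite('pics/w1.png',im);np.save('w1.npy',c,allow_pickle=True)
print(c);print(proj(c,[550.5,-290.5,16],True))
E
```

```text
{'fx': 297.3186396354542, 'fy': 297.3186396354542, 'cx': 254.2332109151712, 'cy': 189.4288146507726, 'T': array([[   1.    ,   -0.002 ,   -0.0005,  529.6618],
       [  -0.0021,   -0.9651,   -0.2617, -184.8239],
       [   0.    ,    0.2617,   -0.9651,  399.8068],
       [   0.    ,    0.    ,    0.    ,    1.    ]])}
(np.float64(269.9387045921952), np.float64(190.5439213663184))
```

View pics/w1.png

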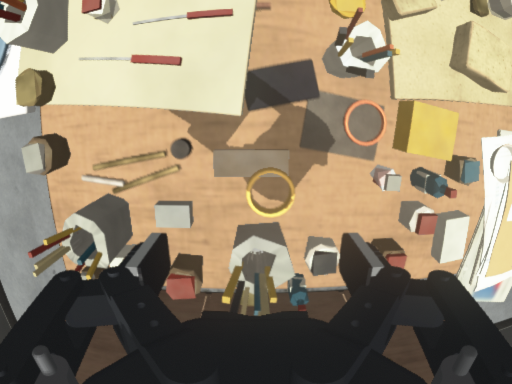

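The view shows the bangle ring at (270,193), with the tool pot just behind it (-y), its near base edge at row ~224. Beside the ring is a flat brown pad (250,162), and the cap is at (180,148).

```bash
python3 - <<'E'
from h import *
im=cv2.imread('pics/w1.png');c=np.load('w1.npy',allow_pickle=True).item()
hsv=cv2.cvtColor(im[160:225,235:305],cv2.COLOR_BGR2HSV)
m=cv2.inRange(hsv,(18,140,90),(35,255,255))
k=max(cv2.findContours(m,cv2.RETR_EXTERNAL,cv2.CHAIN_APPROX_NONE)[0],key=cv2.contourArea)
# outer contour points; top rim z=24 for far side, bottom elsewhere: approximate by z 24 / 0
P=k[:,0,:]+[235,160]
for z in(0,12,24):
    W=np.array([onz(c,u,v,z,True)[:2] for u,v in P]);print(z,W.min(0),W.max(0),(W.min(0)+W.max(0))/2)
for v in(222,226):print('pot base',onz(c,260,v,0,True))
for v in(240,250,260):print('rim',v,onz(c,260,v,90,True))
print('pad edge',onz(c,250,176,0,True),onz(c,250,150,0,True))
im2=cv2.imread('pics/top0.png')
E
```

```text
0 [ 519.3604 -302.9499] [ 583.9875 -265.663 ] [ 551.6739 -284.3065]
12 [ 519.6696 -299.4044] [ 582.3569 -263.2366] [ 551.0132 -281.3205]
24 [ 519.9787 -295.8589] [ 580.7263 -260.8103] [ 550.3525 -278.3346]
pot base [ 537.6608 -341.9302    0.    ]
pot base [ 537.6882 -348.1736    0.    ]
rim 240 [ 535.964  -328.7743   90.    ]
rim 250 [ 536.0314 -341.6513   90.    ]
rim 260 [ 536.1062 -354.9747   90.    ]
pad edge [ 523.6566 -274.0684    0.    ] [ 523.8375 -237.9739    0.    ]
```

```bash
python3 - <<'E'
from h import *
c=np.load('w1.npy',allow_pickle=True).item()
a=onz(c,270,168,0,True);b=onz(c,270,217,24,True);print(a,b,(a+b)/2)
a=onz(c,270,173,24,True);print('inner top +y',a)
for u,v,x in((168,234,530.1-42.7),(341,234,530.1+42.7)):
    o,d=ray(c,u,v,True);p=o+d*(x-o[0])/d[0];print(p,'tip ahead',329.6-p[2])
E
```

```text
[ 551.1142 -262.8705    0.    ] [ 550.6434 -325.3107   24.    ] [ 550.8788 -294.0906   12.    ]
inner top +y [ 549.8897 -264.7745   24.    ]
[ 487.4    -242.4301  270.2822] tip ahead 59.31777594497487
[ 572.8    -243.7556  267.7331] tip ahead 61.866934890430116
```

```bash
python3 - <<'E'
import cv2
im=cv2.imread('pics/w1.png')
cv2.imwrite('pics/c4.png',cv2.resize(im[140:300,140:380],(780,520),interpolation=cv2.INTER_CUBIC))
E
```

```text
(no output)
```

View pics/c4.png

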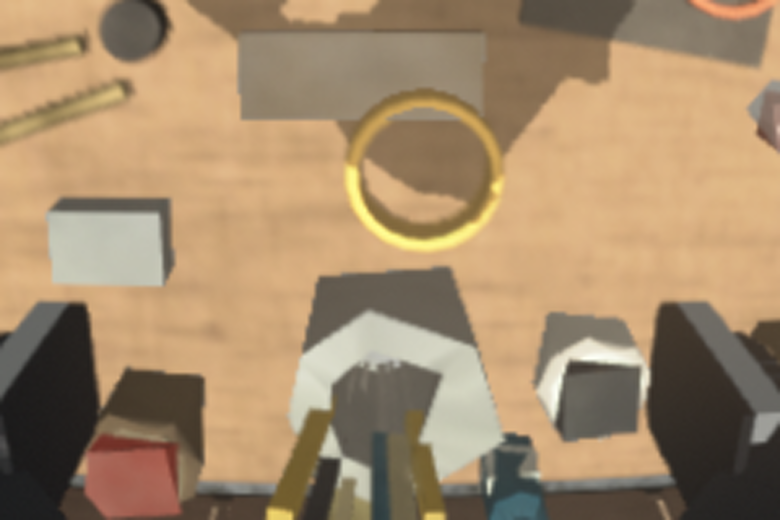

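{"op": "play_rows", "data": {"steps": [[[-0.003,0.004,0.036,0,-0.04,0],[-0.006,0.008,0.072,0,-0.08,0],[-0.009,0.012,0.108,0,-0.12,0],[-0.012,0.016,0.144,0,-0.16,0],[-0.014,0.021,0.18,0,-0.2,0]]]}}

```text
t: 3.07
tcp_pos: [550.1, -263.3, 149.0]
orientation: [2.117, 2.114, -0.214]
contact_force: [-0.2, -1.1, -0.2]
finger_gap: 1.002
```

{"op": "play_rows", "data": {"steps": [[[0,0,0.02,0,0,0],[0,0,0.04,0,0,0],[0,0,0.055,0,0,0],[0,0,0.07,0,0,0],[0,0,0.0795,0,0,0]]]}}

```text
t: 3.48
tcp_pos: [549.4, -278.7, 70.7]
orientation: [2.119, 2.117, -0.213]
contact_force: [0.2, 0.1, -0.1]
finger_gap: 0.997
```

{"op": "play_rows", "data": {"steps": [[[0,0,0,0,0,0],[0,0,0,0,0,0],[0,0,0,0,0,0],[0,0,0,0,0,0],[0,0,0,0,0,0]]], "jaw": 0.05}}

```text
t: 3.9
tcp_pos: [550.7, -279.2, 73.7]
orientation: [2.116, 2.114, -0.212]
contact_force: [-0.1, 0.5, -1.9]
finger_gap: 0.741
```

{"op": "play_rows", "data": {"steps": [[[0,0,0,0,0,0],[0,0,0,0,0,0],[0,0,0,0,0,0],[0,0,0,0,0,0],[0,0,0,0,0,0]]]}}

```text
t: 4.32
tcp_pos: [550.4, -279.1, 73.1]
orientation: [2.117, 2.115, -0.212]
contact_force: [-0.8, -0.7, -0.6]
finger_gap: 0.741
```

{"op": "play_rows", "data": {"steps": [[[0,0,-0.02,0,0,0],[0,0,-0.04,0,0,0],[0,0,-0.07,0,0,0],[0,0,-0.1,0,0,0],[0,0,-0.13,0,0,0]]]}}

```text
t: 4.73
tcp_pos: [550.1, -252.9, 201.3]
orientation: [2.118, 2.116, -0.213]
contact_force: [0.4, -0.1, -1.4]
finger_gap: 0.749
```

```bash
python3 - <<'E'
from h import *
from plant import eyes,status
s=status.sense();c=eyes.calibration('wrist');im=eyes.camera('wrist');cv2.imwrite('pics/w2.png',im);np.save('w2.npy',dict(c,p=s['tcp_pos'],o=s['orientation']),allow_pickle=True)
print(s['tcp_pos'],s['contact_force'],s['finger_gap'])
cv2.imwrite('pics/c5.png',cv2.resize(im[140:384,110:400],(696,586),interpolation=cv2.INTER_CUBIC))
E
```

```text
[ 550.0952 -252.9045  201.2806] [ 0.3549 -0.0502 -1.4196] 0.7494297802997563
```

View pics/c5.png

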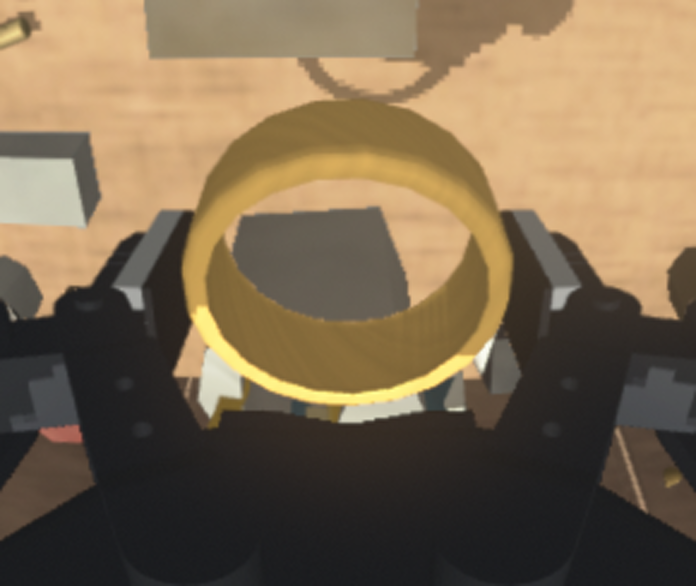

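The crop shows the ring held level between the pads, its top rim spanning crop rows 150–405 and columns 184–513.

```bash
python3 - <<'E'
from h import *
from scipy.optimize import brentq
c=np.load('w2.npy',allow_pickle=True).item();p=c['p']
X=lambda u,v:(110+u/2.4,140+v/2.4)
A=X(348,150);B=X(348,405);L=X(184,265);Rr=X(513,265)
f=lambda z,a,b:np.linalg.norm(onz(c,*a,z,True)-onz(c,*b,z,True))-66
for a,b in((A,B),(L,Rr)):
    z=brentq(lambda z:f(z,a,b),80,190);m=(onz(c,*a,z,True)+onz(c,*b,z,True))/2;print(z,m,m-p)
z=p[2]-49.1;print('at z',z,(onz(c,*A,z,True)+onz(c,*B,z,True))/2-p,f(z,A,B),f(z,L,Rr))
print(R.from_rotvec(c['o']).as_matrix())
E
```

```text
150.2146462926695 [ 549.8925 -266.9948  150.2146] [ -0.2027 -14.0904 -51.066 ]
146.2236830197489 [ 550.0265 -262.8411  146.2237] [ -0.0687  -9.9367 -55.0569]
at z 152.18061599906383 [ -0.2067 -12.3852 -49.1   ] -1.2160994527920792 -3.551949464037108
[[ 0.001   1.     -0.0008]
 [ 0.9802 -0.0011 -0.1982]
 [-0.1982 -0.0006 -0.9802]]
```

```bash
cat >> h.py <<'E'
def planw(wps):
    """wps: (xyz, cumulative world yaw); sizes for one call each"""
    from plant import status
    s=status.sense();p=s['tcp_pos'];M=R.from_rotvec(s['orientation']).as_matrix();M0=M;pv=0
    for w,a in wps:
        print(np.round(M.T@(np.array(w,float)-p)/1000,4),'rot',np.round(M.T@[0,0,a-pv],3))
        p=np.array(w,float);M=R.from_rotvec([0,0,a]).as_matrix()@M0;pv=a
E
python3 - <<'E'
from h import *
planw([((550,-180,320),.2),((590,-20,340),.55),((650,120,340),.9),((725,215,330),1.28)])
E
```

```text
[ 0.0494 -0.0021 -0.1241] rot [-0.041  0.002 -0.196]
[ 0.1418  0.0712 -0.0493] rot [-0.071  0.003 -0.343]
[ 0.0864  0.1243 -0.0169] rot [-0.071  0.003 -0.343]
[0.0025 0.1209 0.0108] rot [-0.078  0.003 -0.372]
```

{"op": "play_rows", "data": {"steps": [[[0.01,0,-0.025,-0.008,0,-0.039],[0.02,-0.001,-0.05,-0.016,0,-0.078],[0.03,-0.001,-0.075,-0.024,0,-0.117],[0.04,-0.002,-0.1,-0.032,0,-0.156],[0.05,-0.002,-0.124,-0.04,0,-0.196]]]}}

```text
t: 5.2
tcp_pos: [548.2, -179.0, 312.9]
orientation: [1.886, 2.308, -0.189]
contact_force: [1.0, -0.8, -1.1]
finger_gap: 0.745
```

{"op": "play_rows", "data": {"steps": [[[0.028,0.014,-0.01,-0.014,0,-0.069],[0.056,0.028,-0.02,-0.028,0,-0.138],[0.085,0.043,-0.03,-0.042,0,-0.207],[0.113,0.057,-0.04,-0.056,0,-0.276],[0.142,0.071,-0.049,-0.07,0,-0.343]]]}}

```text
t: 5.62
tcp_pos: [588.8, -18.2, 332.0]
orientation: [1.444, 2.587, -0.144]
contact_force: [1.5, 0.0, -2.1]
finger_gap: 0.745
```

{"op": "play_rows", "data": {"steps": [[[0.017,0.025,-0.003,-0.014,0,-0.069],[0.034,0.05,-0.006,-0.028,0,-0.138],[0.052,0.075,-0.01,-0.042,0,-0.207],[0.069,0.1,-0.014,-0.056,0,-0.276],[0.086,0.124,-0.017,-0.07,0,-0.343]]]}}

```text
t: 6.03
tcp_pos: [649.1, 121.4, 331.2]
orientation: [0.967, 2.787, -0.096]
contact_force: [0.4, 0.1, -0.5]
finger_gap: 0.742
```

{"op": "play_rows", "data": {"steps": [[[0,0.024,0.002,-0.015,0,-0.075],[0.001,0.048,0.004,-0.03,0,-0.15],[0.002,0.072,0.006,-0.045,0,-0.225],[0.002,0.096,0.008,-0.06,0,-0.3],[0.002,0.121,0.011,-0.076,0,-0.372]]]}}

```text
t: 6.45
tcp_pos: [724.7, 215.4, 319.8]
orientation: [0.422, 2.912, -0.041]
contact_force: [0.3, -0.8, -0.7]
finger_gap: 0.746
```

```bash
python3 - <<'E'
from h import *
from plant import eyes,status
s=status.sense();c=eyes.calibration('wrist');im=eyes.camera('wrist');cv2.imwrite('pics/w3.png',im);np.save('w3.npy',dict(c,p=s['tcp_pos'],o=s['orientation']),allow_pickle=True)
print(s['tcp_pos'],R.from_rotvec(s['orientation']).as_matrix(),s['q'],s['finger_gap'])
print(proj(c,[660,233,138],True),proj(c,[515,284,215],True))
E
```

```text
[724.6665 215.4266 319.7886] [[-0.9395  0.284   0.1914]
 [ 0.2785  0.9588 -0.0557]
 [-0.1993  0.001  -0.9799]] [ 0.1602  0.4103  1.3292 -0.0911  1.2218 -1.0991] 0.7455663795205059
(np.float64(252.71282567538955), np.float64(66.03608875179664)) (np.float64(265.7075870988684), np.float64(-163.89081590203864))
```

View pics/w3.png

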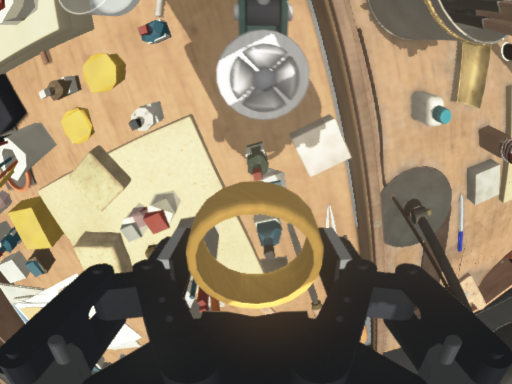

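The shoulder disc spans columns 217–308 and rows 30–119, with the jaws inside at (268,76). The lever bracket is straight up in the image.

```bash
python3 - <<'E'
from h import *
from scipy.optimize import least_squares
c=np.load('w3.npy',allow_pickle=True).item();im=cv2.imread('pics/w3.png')
hsv=cv2.cvtColor(im,cv2.COLOR_BGR2HSV)
m=np.zeros(im.shape[:2],np.uint8);sub=hsv[20:128,205:320]
m[20:128,205:320]=((sub[...,1]<45)&(sub[...,2]>75))*255
m=cv2.morphologyEx(m,cv2.MORPH_OPEN,np.ones((3,3)))
k=max(cv2.findContours(m,cv2.RETR_EXTERNAL,cv2.CHAIN_APPROX_NONE)[0],key=cv2.contourArea);k=cv2.convexHull(k)[:,0]
print(k.min(0),k.max(0))
W=np.array([onz(c,*q,138,True)[:2] for q in k])
r=least_squares(lambda x:np.hypot(*(W-x[:2]).T)-x[2],[660,233,37],loss='soft_l1');print(r.x,np.abs(r.fun).max())
for q in((217,75),(308,75),(262,30),(262,119)):print(onz(c,*q,138,True))
ct=dict(fx=428.9004,fy=428.9004,cx=259.782,cy=193.74)
from plant import eyes
ct=eyes.calibration('top');print('top',proj(ct,[*r.x[:2],138]),proj(eyes.calibration('scene'),[*r.x[:2],138]))
# bracket axis
for q in((237,12),(292,12)):print(onz(c,*q,120,True))
E
```

```text
[216  20] [308 119]
[668.2771 238.6442  36.9044] 10.18513244235183
[658.457 204.204 138.   ]
[678.3593 273.0302 138.    ]
[634.3853 248.0166 138.    ]
[703.5716 227.8727 138.    ]
top (np.float64(154.74706853247488), np.float64(148.22474117702885)) (np.float64(206.03218275778192), np.float64(151.91056157063656))
[612.3814 233.698  120.    ]
[624.6045 277.0353 120.    ]
```

```bash
python3 - <<'E'
from h import *
planw([((655.8,242.3,265),-.026),((655.8,242.3,213),-.026)])
E
```

```text
[0.0833 0.0035 0.0376] rot [ 0.005 -0.     0.025]
[ 0.0104 -0.0002  0.051 ] rot [0. 0. 0.]
```

{"op": "play_rows", "data": {"steps": [[[0.02,0.001,0.009,0.001,0,0.006],[0.04,0.002,0.018,0.002,0,0.012],[0.06,0.003,0.027,0.003,0,0.018],[0.083,0.0035,0.0375,0.005,0,0.025],[0.083,0.0035,0.0375,0.005,0,0.025]]]}}

```text
t: 6.92
tcp_pos: [650.0, 240.0, 261.7]
orientation: [0.464, 2.915, -0.049]
contact_force: [0.4, 0.1, -2.3]
finger_gap: 0.743
```

```bash
python3 - <<'E'
from h import *
from plant import eyes,status
s=status.sense();c=eyes.calibration('wrist');im=eyes.camera('wrist');cv2.imwrite('pics/w4.png',im)
ims=eyes.camera('scene');a=cv2.resize(im[130:384,120:392],(642,600));b=cv2.resize(ims[110:200,150:250],(660,594))
cv2.imwrite('pics/c6.png',cv2.resize(np.hstack([a[:594],b]),(800,365)))
print(s['tcp_pos'],s['contact_force'])
planw([((655.8,242.3,213),0)])
E
```

```text
[649.9915 240.0094 261.6978] [ 0.3562  0.0683 -2.3379]
[0.0097 0.0035 0.0521] rot [0. 0. 0.]
```

View pics/c6.png

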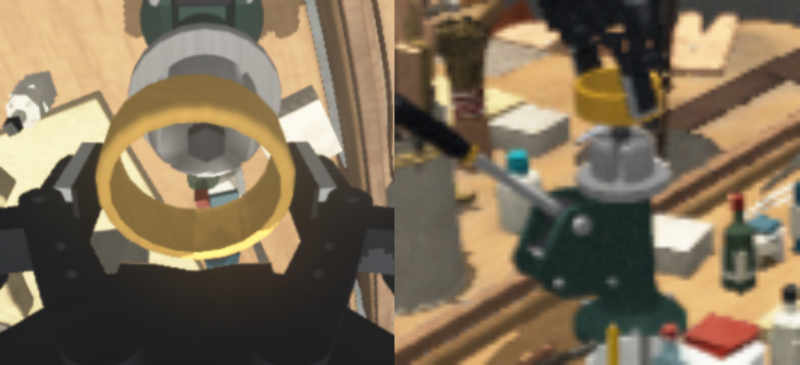

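{"op": "play_rows", "data": {"steps": [[[0.005,0.002,0.005,0,0,0],[0.0075,0.0035,0.01,0,0,0],[0.0075,0.0035,0.015,0,0,0],[0.008,0.0035,0.02,0,0,0],[0.008,0.0035,0.02,0,0,0]]]}}

```text
t: 7.43
tcp_pos: [651.8, 243.2, 244.2]
orientation: [0.466, 2.908, -0.046]
contact_force: [0.9, -1.0, -1.9]
finger_gap: 0.747
```

```bash
python3 - <<'E'
from h import *
from plant import eyes,status
print(status.sense()['tcp_pos'],status.sense()['joint_vel'])
planw([((655.8,242.3,213),0)])
E
```

```text
[651.7733 243.2207 244.1788] [ 0.0003 -0.0109 -0.0048  0.0027  0.0114 -0.0001]
[0.0021 0.0004 0.0314] rot [0. 0. 0.]
```

{"op": "play_rows", "data": {"steps": [[[0.001,0,0.004,0,0,0],[0.001,0,0.008,0,0,0],[0.002,0,0.012,0,0,0],[0.002,0,0.016,0,0,0],[0.002,0,0.016,0,0,0]]]}}

```text
t: 7.85
tcp_pos: [653.2, 243.1, 228.9]
orientation: [0.465, 2.906, -0.045]
contact_force: [2.3, -0.2, -1.7]
finger_gap: 0.745
```

```bash
python3 - <<'E'
from h import *
from plant import eyes,status
s=status.sense();print(s['tcp_pos'],s['contact_force'])
planw([((655.8,242.3,212),0)])
E
```

```text
[653.1611 243.0844 228.9443] [ 2.3135 -0.1728 -1.6777]
[0.0007 0.0001 0.0172] rot [0. 0. 0.]
```

{"op": "play_rows", "data": {"steps": [[[0,0,0.004,0,0,0],[0,0,0.008,0,0,0],[0,0,0.012,0,0,0],[0,0,0.015,0,0,0],[0,0,0.015,0,0,0]]]}}

```text
t: 8.27
tcp_pos: [655.5, 242.2, 213.8]
orientation: [0.466, 2.908, -0.046]
contact_force: [-0.2, 0.1, -2.1]
finger_gap: 0.747
```

```bash
python3 - <<'E'
from h import *
from plant import eyes,status
s=status.sense();print(s['tcp_pos'],s['contact_force'],R.from_rotvec(s['orientation']).as_matrix())
im=eyes.camera('wrist');cv2.imwrite('pics/w5.png',im)
ims=eyes.camera('scene');a=cv2.resize(im[130:384,120:392],(642,600));b=cv2.resize(ims[110:200,150:250],(660,594))
cv2.imwrite('pics/c7.png',cv2.resize(np.hstack([a[:594],b]),(800,365)))
E
```

```text
[655.4602 242.2027 213.7515] [-0.2174  0.085  -2.0847] [[-0.9312  0.3122  0.1879]
 [ 0.3061  0.95   -0.0614]
 [-0.1977  0.0003 -0.9803]]
```

View pics/c7.png

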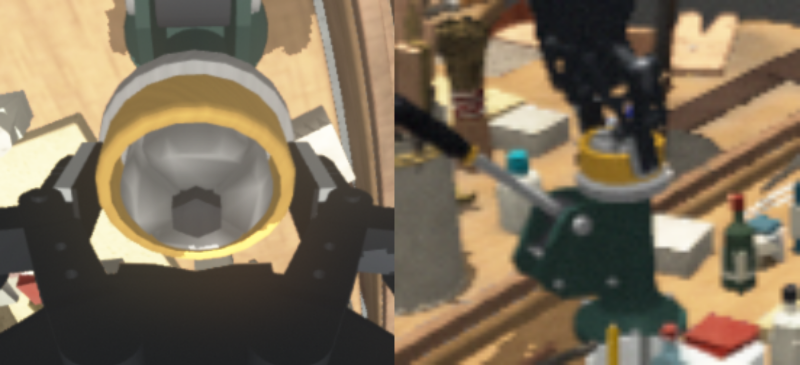

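The ring is over the jaws, concentric and just above the shoulder. I'll lower it the last bit and open.

{"op": "play_rows", "data": {"steps": [[[0,0,0.001,0,0,0],[0,0,0.0015,0,0,0],[0,0,0.002,0,0,0],[0,0,0.002,0,0,0],[0,0,0.002,0,0,0]]]}}

```text
t: 8.78
tcp_pos: [656.3, 242.2, 213.2]
orientation: [0.465, 2.906, -0.045]
contact_force: [0.3, -0.7, -1.7]
finger_gap: 0.748
```

{"op": "play_rows", "data": {"steps": [[[0,0,0,0,0,0],[0,0,0,0,0,0],[0,0,0,0,0,0],[0,0,0,0,0,0],[0,0,0,0,0,0]]], "jaw": 0.0854}}

```text
t: 9.2
tcp_pos: [656.5, 242.3, 213.5]
orientation: [0.465, 2.905, -0.045]
contact_force: [-0.0, 0.8, -0.2]
finger_gap: 1.002
```

{"op": "play_rows", "data": {"steps": [[[0,0,0,0,0,0],[0,0,0,0,0,0],[0,0,0,0,0,0],[0,0,0,0,0,0],[0,0,0,0,0,0]]]}}

```text
t: 9.62
tcp_pos: [656.3, 242.2, 213.1]
orientation: [0.465, 2.906, -0.045]
contact_force: [0.4, 0.4, 0.5]
finger_gap: 0.997
```

{"op": "play_rows", "data": {"steps": [[[0,0,-0.01,0,0,0],[0,0,-0.025,0,0,0],[0,0,-0.05,0,0,0],[0,0,-0.085,0,0,0],[0,0,-0.12,0,0,0]]]}}

```text
t: 10.03
tcp_pos: [632.8, 249.6, 332.9]
orientation: [0.465, 2.906, -0.045]
contact_force: [0.4, -1.1, 0.9]
finger_gap: 1.0
```

```bash
python3 - <<'E'
from h import *
from plant import eyes,status
s=status.sense();p=s['tcp_pos'];print(p,s['contact_force'])
c=eyes.calibration('wrist');im=eyes.camera('wrist');cv2.imwrite('pics/w6.png',im)
hsv=cv2.cvtColor(im,cv2.COLOR_BGR2HSV);m=cv2.inRange(hsv,(15,110,70),(35,255,255))
u,v=map(int,proj(c,[668,238.7,150],True));mm=np.zeros_like(m);mm[max(v-70,0):v+70,u-80:u+80]=m[max(v-70,0):v+70,u-80:u+80]
k=max(cv2.findContours(mm,cv2.RETR_EXTERNAL,cv2.CHAIN_APPROX_NONE)[0],key=cv2.contourArea);k=cv2.convexHull(k)[:,0]
print((u,v),k.min(0),k.max(0))
a=onz(c,(k[:,0].min()+k[:,0].max())/2,k[:,1].max(),162,True);print('rim -side',a)
L=k[k[:,0].argmin()];Rr=k[k[:,0].argmax()]
for z in(162,150):print(z,np.linalg.norm(onz(c,*L,z,True)-onz(c,*Rr,z,True)),(onz(c,*L,z,True)+onz(c,*Rr,z,True))/2)
# pose for lever: direction & yaw
print(np.degrees(np.arctan2(R.from_rotvec(s['orientation']).as_matrix()[1,0],R.from_rotvec(s['orientation']).as_matrix()[0,0])))
E
```

```text
[632.8027 249.6079 332.9093] [ 0.3637 -1.0871  0.921 ]
(255, 185) [217 149] [292 223]
rim -side [698.267  227.9702 162.    ]
162 65.03915308780437 [668.1568 237.642  162.    ]
150 68.48563695263041 [674.0208 235.7186 150.    ]
161.79581600959003
```

```bash
python3 - <<'E'
from h import *
from plant import eyes,status
c=eyes.calibration('wrist');im=cv2.imread('pics/w6.png')
S=np.array([668.2,238.4]);
def pt(az,r,th=0):
    u=np.array([np.cos(np.radians(az)),np.sin(np.radians(az))]);a=.75-th
    return [*(S+u*(54+r*np.cos(a))),116+r*np.sin(a)]
for az in(160,163,166):print(az,[np.round(proj(c,pt(az,r),True)) for r in(0,60,110,145,185)])
v=im.max(2);m=((v<45)*255).astype(np.uint8);m[110:]=0
n,l,st,ce=cv2.connectedComponentsWithStats(m)
for i in range(1,n):
    if st[i,4]>150:
        ys,xs=np.where(l==i);d=cv2.fitLine(np.c_[xs,ys].astype(np.float32),cv2.DIST_L2,0,.01,.01).ravel();print(st[i],ce[i],d[:2])
E
```

```text
160 [array([253., 111.]), array([255.,  69.]), array([257.,  20.]), array([259., -24.]), array([262., -84.])]
163 [array([250., 111.]), array([248.,  69.]), array([247.,  20.]), array([245., -24.]), array([243., -84.])]
166 [array([247., 111.]), array([242.,  69.]), array([236.,  21.]), array([231., -23.]), array([223., -83.])]
[234   0  29  29 724] [248.7113  12.6312] [0.4489 0.8936]
```

View pics/w6.png

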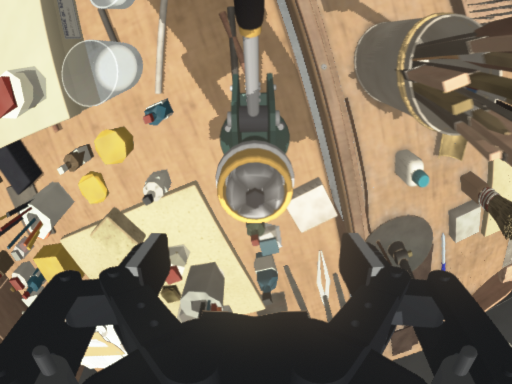

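The ring sits centred on the shoulder at (255,185), its rim measuring 65 mm at the seated height of 162 mm. The lever runs straight up the image, with its grip starting at (250,25), an azimuth of about 162.3°. Next I'll plan the lever grasp with the tool tilted 0.35 rad towards the column.

```bash
cat >> h.py <<'E'
S=np.array([668.2,238.4]);U=np.array([np.cos(np.radians(162.3)),np.sin(np.radians(162.3))]);RG=124.
def grip(th,r=RG):
    a=.75-th;return np.array([*(S+U*(54+r*np.cos(a))),116+r*np.sin(a)])
E
python3 - <<'E'
from h import *
from plant import status
s=status.sense();p=s['tcp_pos'];M=R.from_rotvec(s['orientation']).as_matrix()
Mt=M@R.from_rotvec([0,.55,0]).as_matrix();tz=Mt[:,2];print(tz)
w=grip(0)-125*tz;print(w,M.T@(w-p)/1000,Mt.T@(grip(0)-54*tz-w)/1000)
E
```

```text
[-0.3112  0.111  -0.9438]
[569.219  268.5225 318.5035] [ 0.0714 -0.0039  0.01  ] [-0.    -0.     0.071]
```

{"op": "play_rows", "data": {"steps": [[[0.014,-0.001,0.002,0,0.11,0],[0.028,-0.002,0.004,0,0.22,0],[0.042,-0.003,0.006,0,0.33,0],[0.057,-0.004,0.008,0,0.44,0],[0.0715,-0.004,0.01,0,0.55,0]]], "jaw": 0.048}}

```text
t: 10.5
tcp_pos: [567.3, 267.4, 309.0]
orientation: [-0.44, -2.759, -0.083]
contact_force: [0.5, 0.3, -0.0]
finger_gap: 0.561
```

{"op": "play_rows", "data": {"steps": [[[0,0,0,0,0,0],[0,0,0,0,0,0],[0,0,0,0,0,0],[0,0,0,0,0,0],[0,0,0,0,0,0]]]}}

```text
t: 10.92
tcp_pos: [567.9, 267.1, 307.7]
orientation: [-0.441, -2.764, -0.08]
contact_force: [-0.2, 0.2, -1.0]
finger_gap: 0.562
```

```bash
python3 - <<'E'
from h import *
from plant import status,eyes
s=status.sense();p=s['tcp_pos'];M=R.from_rotvec(s['orientation']).as_matrix()
print(p,M,s['contact_force'],s['finger_gap'],s['q']);tz=M[:,2]
print(M.T@(grip(0)-54*tz-p)/1000)
c=eyes.calibration('wrist');im=eyes.camera('wrist');cv2.imwrite('pics/w7.png',im)
for r in(60,90,110,124,145,185):
    u,v=proj(c,grip(0,r),True);row=im[int(round(v)),max(int(u)-60,0):int(u)+60] if 0<=v<384 else None
    print(r,round(u,1),round(v,1)); 
    if row is not None:
        print('  ',''.join('%x'%(x//16) for x in row.max(1)))
E
```

```text
[567.86   267.1481 307.6992] [[-0.8938  0.3119 -0.3221]
 [ 0.2926  0.9501  0.1079]
 [ 0.3397  0.0022 -0.9405]] [-0.1604  0.2321 -0.9768] 0.5619396673328905 [ 0.2084  0.3043  1.499   0.1735  1.639  -1.06  ]
[0.0016 0.0025 0.0605]
60 258.4 269.0
   222222223688888888888888888888888888885333334888888777788888888777788875333345788888888888888888888888874222222222223333
90 258.6 245.0
   2222222222478888888888888888888888876444444576677666778888888887777888888877788888888888888888bba78898633333333333335899
110 258.7 226.0
   766653334788888888888888888888888886444577666742222222222222223323334678accddddddcccccbbbaa889998999996543345899999999aa
124 258.8 211.0
   88888888888888888888888888888886667764444576322222222222222223333332337bddddddddddddca9999999999975555688768abbbbbbbbaaa
145 258.9 185.7
   88888888888888888888888888877777778889cccb532333322222333333333333333348dddcca9999879999755556788768bbbbbbbbbbbabbbbbacc
185 259.2 126.7
   88889ddddddddddddefffffea88778776789addddddc86443333333333333333344555557899dedbbbbbbbbabbaaaaa8544445789988888654444444
```

{"op": "play_rows", "data": {"steps": [[[0.001,0,0.015,0,0,0],[0.0015,0.0005,0.03,0,0,0],[0.0015,0.0005,0.045,0,0,0],[0.0015,0.0005,0.06,0,0,0],[0.0015,0.0005,0.06,0,0,0]]]}}

```text
t: 11.38
tcp_pos: [545.0, 274.4, 247.8]
orientation: [-0.441, -2.756, -0.077]
contact_force: [-0.9, 1.1, -0.8]
finger_gap: 0.563
```

{"op": "play_rows", "data": {"steps": [[[0,0,0,0,0,0],[0,0,0,0,0,0],[0,0,0,0,0,0],[0,0,0,0,0,0],[0,0,0,0,0,0]]], "jaw": 0.005}}

```text
t: 11.8
tcp_pos: [547.8, 274.3, 252.4]
orientation: [-0.442, -2.763, -0.081]
contact_force: [-0.2, -1.5, 5.4]
finger_gap: 0.19
```

{"op": "play_rows", "data": {"steps": [[[0,0,0,0,0,0],[0,0,0,0,0,0],[0,0,0,0,0,0],[0,0,0,0,0,0],[0,0,0,0,0,0]]]}}

```text
t: 12.22
tcp_pos: [547.8, 274.3, 252.4]
orientation: [-0.442, -2.763, -0.081]
contact_force: [0.0, -1.6, 5.2]
finger_gap: 0.189
```

```bash
python3 - <<'E'
from h import *
from plant import status,eyes
s=status.sense();p=s['tcp_pos'];M=R.from_rotvec(s['orientation']).as_matrix();g=p+54*M[:,2]
print(p,g,grip(0),s['contact_force'],s['finger_gap']);np.save('g0.npy',dict(p=p,M=M),allow_pickle=True)
d=g-np.array([*(S+54*U),116]);rr=np.array([d[:2]@U,d[2]]);print('r,ang',np.hypot(*rr),np.arctan2(rr[1],rr[0]))
r=124
for th in np.arange(0,.89,.11):
    print(round(th,2),np.round(M.T@(grip(th)-grip(0))/1000,4))
E
```

```text
[547.7609 274.3182 252.3578] [530.3595 280.1691 201.5744] [530.3219 282.4025 200.5232] [ 0.0313 -1.6014  5.1555] 0.18868202119560099
r,ang 124.19979154119397 0.7601161912508911
0.0 [0. 0. 0.]
0.11 [ 0.0047 -0.0001  0.0128]
0.22 [ 0.0079 -0.0002  0.0261]
0.33 [ 0.0096 -0.0003  0.0396]
0.44 [ 0.0099 -0.0004  0.0532]
0.55 [ 0.0086 -0.0004  0.0668]
0.66 [ 0.0059 -0.0005  0.0801]
0.77 [ 0.0017 -0.0005  0.0931]
0.88 [-0.0039 -0.0005  0.1056]
```

{"op": "play_rows", "data": {"steps": [[[0.0008,0,0.002,0,0,0],[0.0016,0,0.004,0,0,0],[0.0025,0,0.0063,0,0,0],[0.0025,0,0.0063,0,0,0],[0.0025,0,0.0063,0,0,0]]]}}

```text
t: 12.63
tcp_pos: [544.8, 275.3, 249.2]
orientation: [-0.442, -2.767, -0.081]
contact_force: [2.2, -6.5, 12.0]
finger_gap: 0.19
```

{"op": "play_rows", "data": {"steps": [[[0.0007,0,0.002,0,0,0],[0.0014,0,0.004,0,0,0],[0.0022,0,0.0065,0,0,0],[0.0022,0,0.0065,0,0,0],[0.0022,0,0.0065,0,0,0]]]}}

```text
t: 13.05
tcp_pos: [540.4, 276.6, 243.5]
orientation: [-0.442, -2.767, -0.08]
contact_force: [1.3, -4.6, 10.8]
finger_gap: 0.184
```

{"op": "play_rows", "data": {"steps": [[[0.0005,0,0.002,0,0,0],[0.001,0,0.004,0,0,0],[0.0017,0,0.0066,0,0,0],[0.0017,0,0.0066,0,0,0],[0.0017,0,0.0066,0,0,0]]]}}

```text
t: 13.47
tcp_pos: [536.3, 277.9, 237.2]
orientation: [-0.442, -2.765, -0.08]
contact_force: [-0.0, -5.4, 9.4]
finger_gap: 0.185
```

```bash
cat > th.py <<'E'
from h import *
from plant import status
s=status.sense();p=s['tcp_pos'];M=R.from_rotvec(s['orientation']).as_matrix();g=p+54*M[:,2]
d=g-np.array([*(S+54*U),116]);rr=np.array([d[:2]@U,d[2]]);a=np.arctan2(rr[1],rr[0]);f=s['contact_force']
t=np.array([np.sin(.75),np.cos(.75)])
print('t',s['t'],'r',np.hypot(*rr),'theta',.76-a,'F',f,'tangential',f[:2]@U*-np.sin(a)+f[2]*np.cos(a),'gap',s['finger_gap'])
E
python3 th.py
```

```text
t 13.4667 r 123.89462977037896 theta 0.15591310884419973 F [-0.0261 -5.3644  9.3687] tangential 8.622921172466391 gap 0.18522288031410408
```

{"op": "play_rows", "data": {"steps": [[[0.0004,0,0.0017,0,0,0],[0.0008,0,0.0034,0,0,0],[0.0008,0,0.0034,0,0,0],[0.0008,0,0.0034,0,0,0],[0.0008,0,0.0034,0,0,0]]]}}

```text
t: 13.88
tcp_pos: [534.3, 278.5, 234.0]
orientation: [-0.442, -2.765, -0.08]
contact_force: [0.7, -4.8, 7.8]
finger_gap: 0.188
```

```bash
python3 th.py
```

```text
t 13.8833 r 123.80281938338572 theta 0.18646509035177694 F [ 0.7284 -4.7987  7.8301] tangential 7.745387833150696 gap 0.187914385118043
```

{"op": "play_rows", "data": {"steps": [[[0.0004,0,0.0017,0,0,0],[0.0007,0,0.0034,0,0,0],[0.0007,0,0.0034,0,0,0],[0.0007,0,0.0034,0,0,0],[0.0007,0,0.0034,0,0,0]]]}}

```text
t: 14.3
tcp_pos: [532.6, 279.0, 231.1]
orientation: [-0.442, -2.765, -0.079]
contact_force: [-1.1, -5.5, 9.0]
finger_gap: 0.19
```

```bash
python3 th.py
```

```text
t 14.3 r 123.79311786895505 theta 0.21368015355289194 F [-1.1117 -5.4505  9.0367] tangential 8.032086467722015 gap 0.1904518121494457
```

{"op": "play_rows", "data": {"steps": [[[0.0003,0,0.0017,0,0,0],[0.0006,0,0.0034,0,0,0],[0.0006,0,0.0034,0,0,0],[0.0006,0,0.0034,0,0,0],[0.0006,0,0.0034,0,0,0]]]}}

```text
t: 14.72
tcp_pos: [531.4, 279.4, 228.9]
orientation: [-0.442, -2.765, -0.079]
contact_force: [-0.7, -7.6, 12.2]
finger_gap: 0.184
```

```bash
python3 th.py
```

```text
t 14.7167 r 123.77953683749114 theta 0.2343126257889283 F [-0.695  -7.6094 12.2107] tangential 11.390740263583325 gap 0.18415004129687645
```

{"op": "play_rows", "data": {"steps": [[[0.0003,0,0.0017,0,0,0],[0.0005,0,0.0034,0,0,0],[0.0005,0,0.0034,0,0,0],[0.0005,0,0.0034,0,0,0],[0.0005,0,0.0034,0,0,0]]]}}

```text
t: 15.13
tcp_pos: [529.9, 279.9, 226.2]
orientation: [-0.441, -2.766, -0.079]
contact_force: [-1.7, -7.9, 13.4]
finger_gap: 0.186
```

```bash
python3 th.py
```

```text
t 15.1333 r 123.76421905193651 theta 0.25936192146957693 F [-1.7033 -7.9303 13.3975] tangential 12.131756924288812 gap 0.1860233156984936
```

{"op": "play_rows", "data": {"steps": [[[0.0003,-0.0002,0.0023,0,0,0],[0.0006,-0.0004,0.0046,0,0,0],[0.0009,-0.0005,0.0068,0,0,0],[0.0009,-0.0005,0.0068,0,0,0],[0.0009,-0.0005,0.0068,0,0,0]]]}}

```text
t: 15.55
tcp_pos: [526.8, 280.7, 219.6]
orientation: [-0.442, -2.766, -0.081]
contact_force: [-0.0, -5.6, 10.3]
finger_gap: 0.191
```

```bash
python3 th.py
```

```text
t 15.55 r 123.65594385858952 theta 0.3191185918465861 F [-0.0268 -5.5983 10.2882] tangential 10.0198787230002 gap 0.19100015641104134
```

{"op": "play_rows", "data": {"steps": [[[0.0002,0,0.0023,0,0,0],[0.0004,0,0.0046,0,0,0],[0.0005,0,0.0068,0,0,0],[0.0005,0,0.0068,0,0,0],[0.0005,0,0.0068,0,0,0]]]}}

```text
t: 15.97
tcp_pos: [524.0, 281.6, 212.8]
orientation: [-0.442, -2.766, -0.08]
contact_force: [0.1, -5.0, 7.9]
finger_gap: 0.188
```

```bash
python3 th.py
```

```text
t 15.9667 r 123.60095801162822 theta 0.37909643911028 F [ 0.1247 -4.9519  7.9346] tangential 7.969789582597347 gap 0.18822190712830744
```

{"op": "play_rows", "data": {"steps": [[[0.0001,0,0.0017,0,0,0],[0.0001,0,0.0034,0,0,0],[0.0001,0,0.0034,0,0,0],[0.0001,0,0.0034,0,0,0],[0.0001,0,0.0034,0,0,0]]]}}

```text
t: 16.38
tcp_pos: [522.8, 282.0, 209.5]
orientation: [-0.442, -2.766, -0.08]
contact_force: [1.3, -5.4, 8.0]
finger_gap: 0.19
```

```bash
python3 th.py
```

```text
t 16.3833 r 123.62014815176555 theta 0.407847972077372 F [ 1.3046 -5.365   7.9602] tangential 8.462947971053804 gap 0.18952956149420921
```

{"op": "play_rows", "data": {"steps": [[[0,0,0.0017,0,0,0],[0,0,0.0034,0,0,0],[0,0,0.0034,0,0,0],[0,0,0.0034,0,0,0],[0,0,0.0034,0,0,0]]]}}

```text
t: 16.8
tcp_pos: [521.7, 282.3, 206.3]
orientation: [-0.442, -2.766, -0.08]
contact_force: [0.8, -4.2, 6.7]
finger_gap: 0.189
```

```bash
python3 th.py
```

```text
t 16.8 r 123.61453970777004 theta 0.43511794767224626 F [ 0.7915 -4.1609  6.7157] tangential 7.00884554975617 gap 0.1889468566522214
```

{"op": "play_rows", "data": {"steps": [[[0,0,0.0017,0,0,0],[-0.0001,0,0.0034,0,0,0],[-0.0001,0,0.0034,0,0,0],[-0.0001,0,0.0034,0,0,0],[-0.0001,0,0.0034,0,0,0]]]}}

```text
t: 17.22
tcp_pos: [520.9, 282.6, 203.8]
orientation: [-0.441, -2.766, -0.08]
contact_force: [0.6, -5.3, 10.9]
finger_gap: 0.19
```

```bash
python3 th.py
```

```text
t 17.2167 r 123.6462809695368 theta 0.4566140220404553 F [ 0.5717 -5.3443 10.8594] tangential 11.011576061001195 gap 0.19044314642191496
```

{"op": "play_rows", "data": {"steps": [[[-0.0001,0,0.0017,0,0,0],[-0.0002,0,0.0034,0,0,0],[-0.0002,0,0.0034,0,0,0],[-0.0002,0,0.0034,0,0,0],[-0.0002,0,0.0034,0,0,0]]]}}

```text
t: 17.63
tcp_pos: [520.1, 282.9, 200.9]
orientation: [-0.441, -2.766, -0.08]
contact_force: [-0.1, -5.7, 12.8]
finger_gap: 0.186
```

```bash
python3 th.py
```

```text
t 17.6333 r 123.61734355926733 theta 0.4807928867698976 F [-0.0513 -5.7169 12.8169] tangential 12.786120653505543 gap 0.18551089698466386
```

{"op": "play_rows", "data": {"steps": [[[-0.0001,0,0.0017,0,0,0],[-0.0003,0,0.0034,0,0,0],[-0.0003,0,0.0034,0,0,0],[-0.0003,0,0.0034,0,0,0],[-0.0003,0,0.0034,0,0,0]]]}}

```text
t: 18.05
tcp_pos: [519.2, 283.1, 197.4]
orientation: [-0.441, -2.766, -0.08]
contact_force: [0.6, -6.3, 12.0]
finger_gap: 0.188
```

```bash
python3 th.py
```

```text
t 18.05 r 123.62621380426482 theta 0.5098830297724786 F [ 0.5707 -6.252  12.0361] tangential 12.26663403242781 gap 0.1877308885807456
```

{"op": "play_rows", "data": {"steps": [[[-0.0002,0,0.0017,0,0,0],[-0.0004,0,0.0034,0,0,0],[-0.0004,0,0.0034,0,0,0],[-0.0004,0,0.0034,0,0,0],[-0.0004,0,0.0034,0,0,0]]]}}

```text
t: 18.47
tcp_pos: [518.4, 283.4, 193.9]
orientation: [-0.441, -2.766, -0.08]
contact_force: [0.2, -5.7, 12.5]
finger_gap: 0.189
```

```bash
python3 th.py
```

```text
t 18.4667 r 123.61938523400913 theta 0.5391373879613193 F [ 0.2328 -5.7385 12.5253] tangential 12.651835228315036 gap 0.1887955388627238
```

{"op": "play_rows", "data": {"steps": [[[-0.0002,0,0.0017,0,0,0],[-0.0005,0,0.0034,0,0,0],[-0.0005,0,0.0034,0,0,0],[-0.0005,0,0.0034,0,0,0],[-0.0005,0,0.0034,0,0,0]]]}}

```text
t: 18.88
tcp_pos: [517.7, 283.6, 190.3]
orientation: [-0.441, -2.766, -0.079]
contact_force: [-0.1, -4.9, 10.7]
finger_gap: 0.191
```

```bash
python3 th.py
```

```text
t 18.8833 r 123.61173579935944 theta 0.5687853393253308 F [-0.1138 -4.9399 10.7029] tangential 10.772658640686283 gap 0.19086688012371264
```

{"op": "play_rows", "data": {"steps": [[[-0.0003,0,0.0017,0,0,0],[-0.0006,0,0.0034,0,0,0],[-0.0006,0,0.0034,0,0,0],[-0.0006,0,0.0034,0,0,0],[-0.0006,0,0.0034,0,0,0]]]}}

```text
t: 19.3
tcp_pos: [517.1, 283.8, 186.7]
orientation: [-0.441, -2.765, -0.079]
contact_force: [0.2, -5.5, 9.8]
finger_gap: 0.187
```

```bash
python3 th.py
```

```text
t 19.3 r 123.62572718730824 theta 0.5987083567475782 F [ 0.2017 -5.4709  9.8174] tangential 9.987913090385216 gap 0.18656216347715476
```

{"op": "play_rows", "data": {"steps": [[[-0.0003,0,0.0017,0,0,0],[-0.0007,0,0.0034,0,0,0],[-0.0007,0,0.0034,0,0,0],[-0.0007,0,0.0034,0,0,0],[-0.0007,0,0.0034,0,0,0]]]}}

```text
t: 19.72
tcp_pos: [516.6, 283.9, 183.1]
orientation: [-0.441, -2.766, -0.079]
contact_force: [0.9, -4.4, 8.9]
finger_gap: 0.186
```

```bash
python3 th.py
```

```text
t 19.7167 r 123.598744469775 theta 0.6275841100024866 F [ 0.9127 -4.4061  8.8967] tangential 9.110463964480415 gap 0.18550911837935732
```

Finer steps now towards the third seat.

{"op": "play_rows", "data": {"steps": [[[-0.0002,0,0.001,0,0,0],[-0.0004,0,0.002,0,0,0],[-0.0004,0,0.002,0,0,0],[-0.0004,0,0.002,0,0,0],[-0.0004,0,0.002,0,0,0]]]}}

```text
t: 20.13
tcp_pos: [516.3, 284.0, 181.0]
orientation: [-0.441, -2.766, -0.079]
contact_force: [0.4, -5.0, 9.0]
finger_gap: 0.189
```

```bash
python3 th.py
```

```text
t 20.1333 r 123.63372335938799 theta 0.6448035281794927 F [ 0.3861 -5.0441  9.0363] tangential 9.194959290731866 gap 0.18941420112367632
```

{"op": "play_rows", "data": {"steps": [[[-0.0002,0,0.001,0,0,0],[-0.0004,0,0.002,0,0,0],[-0.0004,0,0.002,0,0,0],[-0.0004,0,0.002,0,0,0],[-0.0004,0,0.002,0,0,0]]]}}

```text
t: 20.55
tcp_pos: [516.1, 284.1, 179.2]
orientation: [-0.441, -2.766, -0.079]
contact_force: [0.6, -4.6, 9.3]
finger_gap: 0.187
```

```bash
python3 th.py
```

```text
t 20.55 r 123.65054261501186 theta 0.6597540466312308 F [ 0.5856 -4.5537  9.2936] tangential 9.441324187142333 gap 0.18722953759976482
```

{"op": "play_rows", "data": {"steps": [[[-0.0001,0,0.0007,0,0,0],[-0.0003,0,0.0015,0,0,0],[-0.0003,0,0.0015,0,0,0],[-0.0003,0,0.0015,0,0,0],[-0.0003,0,0.0015,0,0,0]]]}}

```text
t: 20.97
tcp_pos: [515.9, 284.1, 177.9]
orientation: [-0.441, -2.766, -0.079]
contact_force: [1.1, -6.4, 12.0]
finger_gap: 0.187
```

```bash
python3 th.py
```

```text
t 20.9667 r 123.68791264451191 theta 0.670022599526286 F [ 1.0964 -6.4392 12.0379] tangential 12.25898628472476 gap 0.1866628680857098
```

The third jump in pull has come, 9.4 to 12.3 N at about 0.67 rad. I'll press a hair further to sit firmly there, then check the ring.

{"op": "play_rows", "data": {"steps": [[[-0.0001,0,0.0004,0,0,0],[-0.0002,0,0.0008,0,0,0],[-0.0002,0,0.0008,0,0,0],[-0.0002,0,0.0008,0,0,0],[-0.0002,0,0.0008,0,0,0]]]}}

```text
t: 21.38
tcp_pos: [515.9, 284.2, 177.3]
orientation: [-0.441, -2.766, -0.079]
contact_force: [-0.6, -7.1, 12.7]
finger_gap: 0.188
```

{"op": "play_rows", "data": {"steps": [[[0,0,0,0,0,0],[0,0,0,0,0,0],[0,0,0,0,0,0],[0,0,0,0,0,0],[0,0,0,0,0,0]]]}}

```text
t: 21.8
tcp_pos: [515.9, 284.2, 177.3]
orientation: [-0.441, -2.766, -0.079]
contact_force: [-0.3, -5.5, 12.5]
finger_gap: 0.191
```

```bash
python3 th.py; python3 - <<'E'
from h import *
from plant import eyes
im=eyes.camera('scene');cv2.imwrite('pics/s9.png',im);c=eyes.calibration('scene')
hsv=cv2.cvtColor(im,cv2.COLOR_BGR2HSV);m=cv2.inRange(hsv,(18,130,80),(35,255,255))[120:180,180:235]
ys,xs=np.where(m);print('brass px',len(xs),xs.min()+180,xs.max()+180,ys.min()+120,ys.max()+120)
print('expected rim/base',proj(c,[668,238.5,162]),proj(c,[668,238.5,138]),proj(c,[668-33*.845,238.5-33*.53,138]))
E
```

```text
t 21.8 r 123.68030916561547 theta 0.6748856704718253 F [-0.2599 -5.5375 12.5414] tangential 12.618058687619321 gap 0.19082198360902072
brass px 157 195 216 143 155
expected rim/base (np.float64(205.65368008929903), np.float64(144.88745769029907)) (np.float64(206.01346444332688), np.float64(151.95033379599826)) (np.float64(204.84919346488388), np.float64(156.26171767201495))
```

```bash
python3 -c "from plant import close_job; print(close_job())"
```

```text
the job is handed in; nothing more can be done
None
```

I put the brass bangle flat on the stretcher's shoulder and let go of it. I then pulled the lever down three clicks and handed the job in at about 22 s, with the gripper still holding the grip.

- **Clicks:** the pull at the grip jumped three times, at about 0.22, 0.445 and 0.665 rad. The final hold is at about 0.675 rad with about 12.6 N, below the 0.77 rad peak before the fourth click. The angle comes from the measured tool position, good to roughly 0.01–0.02 rad.
- **Bangle:** after I let go, the wrist camera put its rim 65 mm across and centred on the shoulder within about 1 mm. After the third click, the scene camera showed the brass where a bangle flat on the shoulder should appear, to about 1 pixel.
- **Jaws:** I did not measure jaw tightness directly. The sign of contact is the higher pull after the second click, about 12–13 N against 10–12 N after the first.
- **Disagreements:** the gripper opening read about 63–64 mm on the 66 mm bangle. A side force of about 5–7 N remained on the grip throughout the pull. Neither caused trouble.
- **Other things on the bench:** I felt no contact with them, but I took no final picture to confirm they are unmoved.

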